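# Fit the strainer top to the cocktail shaker and lift off only its cap

### The job

The drink in the open shaker tin is stirred and ready to strain: set the steel strainer top, with its brass cap staying on it all the way, gently and fully home in the mouth of the tin and let go of it. Then lift the cap alone straight off, so that the strainer top stays fully seated and level, and finish still holding the cap level, about 10 cm above where it sat. Keep the tin standing where it is and leave everything else on the bar in its place.

Things in the scene. Friction and masses are not known exactly. Their poses are not given: they have to be found in the camera images.
- tin_mouth (a point): centre of the mouth of the loose steel shaker tin, level with its rim; z up along the tin's axis. Tin: 130 mm tall, foot 58 mm across, rim 84 mm outside, mouth 79 mm clear inside (straight for the top 20 mm), ice cubes low inside; about 0.4 kg, stands upright on the bar mat, can be tipped or pushed. The strainer top drops into it freely
- strainer_band (a point): strainer top (inner lid, loose, steel, 130 g): point on its axis half-way up its straight round collar, the part to grip: 56 mm across, 13 mm below to 13 mm above this point. z up. Starts upright on the bar mat under the cap, its underside 32 mm below this point. A sloping shoulder rises from 13 to 17 mm above it, where the cap rests. Fully home, this point is 18 mm above tin_mouth
- strainer_flange (a point): centre of the underside of the strainer top's flange, 18 mm below strainer_band; z up. The flange (86 mm across, 3 mm thick, its top sloping up to the collar's foot 5 mm above this point) comes to rest on the tin's rim, so that this point meets tin_mouth. Below it is the plug, 74 mm across, 14 mm tall, foot tapered to 66 mm, that goes into the mouth
- cap_mid (a point): brass cap (outer lid, loose, 50 g), an upside-down cup 41 mm across, 32 mm tall: its centre, 16 mm from top and rim; z up. Seated, it is 33 mm above strainer_band, rim on the shoulder, loosely over the 33 mm wide strainer neck (22 mm tall, 1.5 mm play all round, no thread or catch). It slips straight up; the strainer top does not come along, so lifting by the cap parts them
- bar_mat: black ribbed rubber mat, fixed, 260 mm (x) by 540 mm (y) by 8 mm thick; origin at the centre of its underside, on the bar. The tin and the strainer top stand on it, 8 mm above the bar, in either order, near its two ends
- jigger: copper double-cone measure, 44 mm across, 75 mm tall, loose, on the mat between the tin and the strainer top; origin at the centre of its underside; not to be disturbed
- goblet_a: stemmed cut glass turned upside down, 78 mm across at the bowl, 142 mm tall, loose, standing just beyond the mat; origin at the centre of its underside; not to be disturbed
- goblet_b: second glass like goblet_a; origin at the centre of its underside; not to be disturbed
- bitters: small dark bottle with a yellow cap, 43 mm across, 114 mm tall, loose, beside or beyond an end of the mat; origin at the centre of its underside; not to be disturbed
- olive_jar: green glass jar with a steel lid, 63 mm across, 88 mm tall, loose, beside or beyond an end of the mat; origin at the centre of its underside; not to be disturbed
- pepper_mill: turned wooden mill, 54 mm across, 149 mm tall, loose, beside or beyond an end of the mat; origin at the centre of its underside; not to be disturbed
- bar_spoon: long steel bar spoon lying flat on the bar on the robot's side of the mat, 290 mm long along its x, at most 24 mm wide and 8 mm high; origin under its middle; not to be disturbed

How it is judged:
On the way:
1. the strainer top is fully home in the tin's mouth with the cap still seated on it, and has been let go of (z of strainer_band in the frame of tin_mouth below 0.0215 m and horizontal distance between strainer_band and tin_mouth below 0.007 m and angle between the z axis of strainer_band and the z axis of tin_mouth, either way round below 0.06 rad and distance between cap_mid and strainer_band below 0.04 m and contact force between the fingers and strainer below 0.05 N and angle between tin_mouth's own z axis and vertical below 0.05 rad), for 0.2 s.
At the end, for the whole second after the job is handed in: Strainer top home in the upright tin (3.5 mm in height, 7 mm off axis, 0.06 rad), not touched by the robot; the gripper holds the cap 60 mm or more above its seat, within 100 mm sideways, level to 0.25 rad, touching nothing else; tin within 40 mm, bystanders within 30 mm of their start (z of strainer_band in the frame of tin_mouth below 0.0215 m and horizontal distance between strainer_band and tin_mouth below 0.007 m and angle between the z axis of strainer_band and the z axis of tin_mouth, either way round below 0.06 rad and z of cap_mid in the frame of tin_mouth above 0.111 m and angle between cap_mid's own z axis and vertical below 0.25 rad and contact force between the fingers and cap above 0.5 N and contact force between cap and strainer below 0.02 N and contact force between the arm and strainer below 0.05 N and contact force between the arm and tin below 0.05 N and horizontal distance between cap_mid and tin_mouth below 0.1 m and angle between tin_mouth's own z axis and vertical below 0.05 rad and distance of tin_mouth from where it was at the start of the episode below 0.04 m and distance of each of jigger, goblet_a, goblet_b, bitters, olive_jar, pepper_mill, bar_spoon from where it was at the start of the episode below 0.03 m); the arm keeps its last pose, push and grip.
It fails at once if the cap is off the strainer top (raised or shifted more than about 15 mm) while the strainer top is not seated level in the tin's mouth (distance between cap_mid and strainer_band above 0.048 m and (z of strainer_band in the frame of tin_mouth above 0.025 m or horizontal distance between strainer_band and tin_mouth above 0.009 m or angle between the z axis of strainer_band and the z axis of tin_mouth, either way round above 0.1 rad)).
It fails at once if the strainer top is dropped on to the tin: faster than 0.35 m/s over its mouth within the last 15 mm (horizontal distance between strainer_band and tin_mouth below 0.03 m and z of strainer_band in the frame of tin_mouth below 0.033 m and linear speed of strainer above 0.35 m/s).
It fails at once if the strainer top is forced on the tin with more than 45 N (contact force between strainer and tin above 45 N).
It fails at once if the tin is tipped by more than 0.2 rad or moved more than 40 mm (angle between tin_mouth's own z axis and vertical above 0.2 rad or distance of tin_mouth from where it was at the start of the episode above 0.04 m).
It fails at once if a bystander is moved more than 30 mm (distance of any of jigger, goblet_a, goblet_b, bitters, olive_jar, pepper_mill, bar_spoon from where it was at the start of the episode above 0.03 m).
It also fails if it takes over 46 s, if anything falls off the work surface, if the arm or the gripper's body presses on something with over 40 N, if the wrist force passes 120 N, or if a joint passes its speed limit or range.

### The arm

A 6-joint arm with a two-finger parallel gripper is mounted at the origin on the work surface. World frame = base frame: x ahead of the robot, y to its left, z up, the work surface at z = 0. Lengths are in m, angles in rad, forces in N, time in s.
With the tool pointing down it reaches from about 0.35 to 0.775 m from the base axis. Payload 7.3 kg.
Tool frame: the origin (TCP) lies between the finger pads; the fingertips stand 11 mm ahead of it and the grasp point (between the pads) lies 8 mm behind it; x points along the fingers, y is the direction in which the jaws open and shut, and the axes are right-handed (so a half turn about x gives the same grasp; the last joint's range is limited). The gripper opens to 92 mm and grips with 3 to 60 N. Pads are 19 mm wide; open, the fingers measure 130 mm over their backs; the gripper's body (75 mm by 190 mm) begins 47 mm behind the grasp point.
Start: joints at [1.113, 0.342, 1.524, -0, 1.275, -0.146], TCP at [0.161, 0.5, 0.238] pointing down, gripper open.
Joint ranges: [-2.53, 2.53], [-0.77, 2.02], [0.04, 2.7], [-1, 4.14], [0.28, 2.66], [-3.11, 3.11]. Speed limits (rad/s): [2.57, 2.57, 3.14, 3.14, 3.14, 3.14].

### API

Orientations are given as a unit quaternion [x, y, z, w].
In Python, from bench import get_obs, get_image, hand_in gives the robot as it stands.
- The arm moves only by the shell command python3 -m handwheel 'ROWS' [FORCE]. ROWS is a JSON object of lists of equal length, an entry for each row: "slide": the shift along the tool's x, y, z in mm, a list of three; "twist": the turn, a rotation vector about the tool's x, y, z in rad, a list of three; "jaw": the finger opening in mm, from 0 to 91.8. In form: {"slide": [[dx, dy, dz], ...], "twist": [[rx, ry, rz], ...], "jaw": [jaw, ...]}. A call has 1 to 5 rows; each row shifts and turns the commanded pose from where the row before left it, along the tool's axes as they then stand; what a row does not reach is not made up. A row lasts 1/8 s, in which the tool goes at most 62.5 mm and 10.7 degrees, less where a joint would pass 70% of its speed; a pose out of reach is approached as far as the arm can. A call with a gripper value outside its range is refused whole. The fingers move at their own pace and stop on an object; FORCE is the grip in N (left out, the last holds). Time passes only in rows, so rows that do not move let the fingers close. It gives the time, the measured TCP pose, the force and the opening at its end, in the units of the state.
- get_obs(): the state, without advancing time (a new reading comes with each control period).
- get_image(name): name is "scene" or "top" or "wrist"; returns a dict with "image" (400x640x3 uint8, red, green, blue), "fx", "fy", "cx", "cy" (pixels), "origin" and "orientation" of the camera in the world. Camera axes: x right, y down, z forward; pixel columns grow to the right and rows downward; lengths in m; the calibration is good to about 2 mm. A picture is of the moment at which its call begins. There is no depth.
- hand_in(): hands the job in, once; it reports no verdict.
The state is a dict: "t": time; "joints": joint angles; "joint_vel": joint speeds; "tau": joint torques, N m; "tcp_pos": TCP position; "tcp_rot": TCP orientation; "contact_force": force on the tool from outside, world axes, zero at the start; "wrist_torque": the same for the moment, N m; "width": finger opening in m.
Only numpy, scipy, OpenCV 4.12 (cv2) and the standard library are available. Lean on these libraries where they do the work, as an engineer would, in place of code of your own. Each camera call takes 0.05 s, during which the arm holds its last target.

## Working session

There is one attempt and no reset: what is moved stays moved. The work goes in short steps, Python scripts to look and compute and a shell command to move; the robot and the scene stay as the last step left them, time stands still between calls to the robot, and variables do not carry over. Pictures are saved under pics/ and viewed, and the job is handed in when it is done.

```bash
ls; mkdir -p pics; python3 - <<'E'
from bench import get_obs,get_image
import cv2,json
o=get_obs();print(o)
for n in("scene","top","wrist"):
    d=get_image(n);cv2.imwrite(f"pics/{n}0.png",d["image"][:,:,::-1])
    print(n,{k:v for k,v in d.items() if k!="image"})
E
```

```text
pics
{'t': 0.0, 'joints': array([ 1.11301386e+00,  3.42714614e-01,  1.52502665e+00,  1.11108049e-05,
        1.27536994e+00, -1.46015379e-01]), 'joint_vel': array([ 5.97760033e-06, -1.59792701e-04, -9.09037344e-06,  1.32869706e-03,
       -2.73132206e-04, -6.81408452e-04]), 'tau': array([ 1.09279325e-03, -4.31231153e+01, -2.44227058e+01,  7.18763703e-02,
        5.58150513e-02, -2.09240366e-04]), 'tcp_pos': array([0.16084993, 0.49934666, 0.23704579]), 'tcp_rot': array([ 0.10927006,  0.69869577, -0.11029303,  0.69836933]), 'contact_force': array([-0.14778712,  0.33932513,  0.48370901]), 'wrist_torque': array([-0.01192686,  0.03876287,  0.00208046]), 'width': 0.09201432003533173}
scene {'fx': 382.88492162506844, 'fy': 382.88492162506844, 'cx': 321.08255311331015, 'cy': 196.68688333252317, 'origin': array([1.19108437, 0.28874268, 0.77895248]), 'orientation': array([ 0.5087627 ,  0.77310382, -0.3175165 , -0.2065291 ])}
top {'fx': 398.01430797796934, 'fy': 398.01430797796934, 'cx': 322.1461216534321, 'cy': 203.82852276534703, 'origin': array([0.41110965, 0.00375841, 0.97365681]), 'orientation': array([ 0.75808517, -0.6439953 ,  0.06573694, -0.07909228])}
wrist {'fx': 306.0627303347885, 'fy': 306.0627303347885, 'cx': 318.4829623100192, 'cy': 204.2219566706501, 'origin': array([0.08382884, 0.52347369, 0.3838643 ]), 'orientation': array([0.79916749, 0.58195682, 0.08807648, 0.12206606])}
```

View pics/scene0.png

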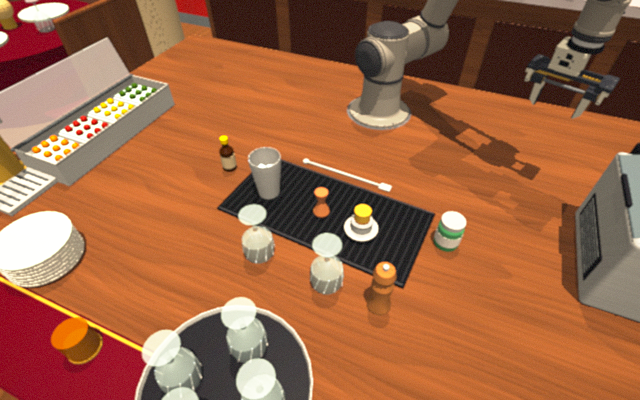

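View pics/top0.png

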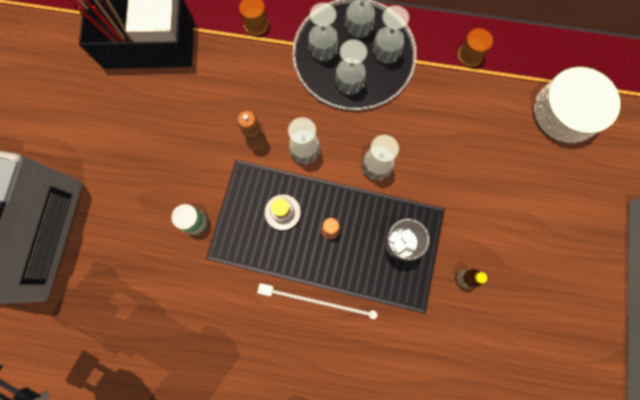

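View pics/wrist0.png

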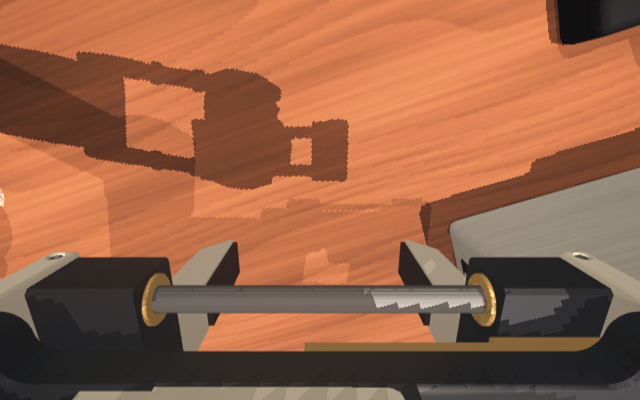

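The strainer with its yellow/brass cap is at about (281,210) in the top view. The jigger is at (331,229), the tin at (407,240), the glasses at (304,145) and (380,158), and the spoon below the mat. Next I'll zoom in and measure.

```bash
cat > h.py <<'E'
import numpy as np,cv2
from scipy.spatial.transform import Rotation as R
from bench import get_obs,get_image
def ray(d,u,v):
    r=R.from_quat(d["orientation"]).apply([(u-d["cx"])/d["fx"],(v-d["cy"])/d["fy"],1.]);return np.array(d["origin"]),r/np.linalg.norm(r)
def onz(d,u,v,z):
    o,r=ray(d,u,v);return o+r*(z-o[2])/r[2]
def proj(d,p):
    c=R.from_quat(d["orientation"]).inv().apply(np.array(p)-d["origin"]);return d["cx"]+d["fx"]*c[0]/c[2],d["cy"]+d["fy"]*c[1]/c[2]
def tri(a,ua,b,ub):
    o1,r1=ray(a,*ua);o2,r2=ray(b,*ub)
    s=np.linalg.lstsq(np.c_[r1,-r2],o2-o1,rcond=None)[0];p=o1+s[0]*r1;q=o2+s[1]*r2
    return (p+q)/2,np.linalg.norm(p-q)
def crop(im,x0,y0,x1,y1,k,f): cv2.imwrite(f,cv2.resize(im[y0:y1,x0:x1,::-1],None,fx=k,fy=k,interpolation=cv2.INTER_NEAREST))
E
python3 - <<'E'
from h import *
t=get_image("top");s=get_image("scene")
crop(t["image"],250,180,450,290,4,"pics/tz.png");crop(s["image"],230,130,430,260,4,"pics/sz.png")
for n,d in(("top",t),("scene",s)):
    im=d["image"].astype(int);m=((im[:,:,0]>180)&(im[:,:,1]>150)&(im[:,:,2]<80)).astype(np.uint8)
    k,l,st,c=cv2.connectedComponentsWithStats(m)
    for i in range(1,k):
        if st[i,4]>20: print(n,st[i],c[i],onz(d,*c[i],.089))
E
```

```text
top [  0   0  79  13 130] [38.88461538  6.07692308] [0.98322124 0.82823052 0.089     ]
top [199  29  93  15 167] [245.52095808  36.32335329] [0.98307072 0.29298641 0.089     ]
top [417  61  55   9 100] [442.9   65.14] [ 0.98313301 -0.19988941  0.089     ]
top [475  70  70  11 119] [509.36134454  74.79831933] [ 0.98327321 -0.36198028  0.089     ]
top [619  90  21   5  37] [628.97297297  92.24324324] [ 0.98335571 -0.64898163  0.089     ]
top [476 272  11  11  95] [481.25263158 277.17894737] [ 0.48782634 -0.33391308  0.089     ]
scene [107  98   6   6  27] [109.66666667 100.18518519] [ 0.43123784 -0.81965222  0.089     ]
scene [100 102   7   6  22] [102.95454545 104.5       ] [ 0.46047862 -0.82008409  0.089     ]
scene [ 94 107   6   6  24] [ 96.25 109.5 ] [ 0.49194308 -0.81732725  0.089     ]
scene [ 50 135   6   5  23] [ 52.39130435 136.95652174] [ 0.65608376 -0.82317645  0.089     ]
scene [219 135   9   9  63] [223.26984127 138.6031746 ] [ 0.46161901 -0.34664847  0.089     ]
scene [ 41 141   6   5  21] [ 43.42857143 142.61904762] [ 0.68651022 -0.82403943  0.089     ]
scene [354 204  18  14 193] [362.64248705 210.32124352] [0.57238618 0.12880038 0.089     ]
scene [377 263  18  15 131] [384.9389313  270.92366412] [0.71883256 0.22921182 0.089     ]
scene [  0 277  82  43 322] [ 41.83850932 299.39130435] [ 1.05511931 -0.38315356  0.089     ]
scene [ 82 319  60  32 245] [113.11836735 334.9755102 ] [ 1.0551107  -0.19634005  0.089     ]
```

View pics/tz.png

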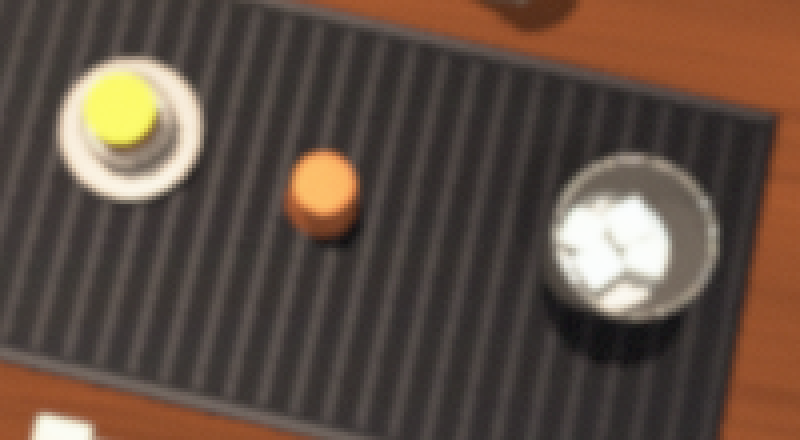

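View pics/sz.png

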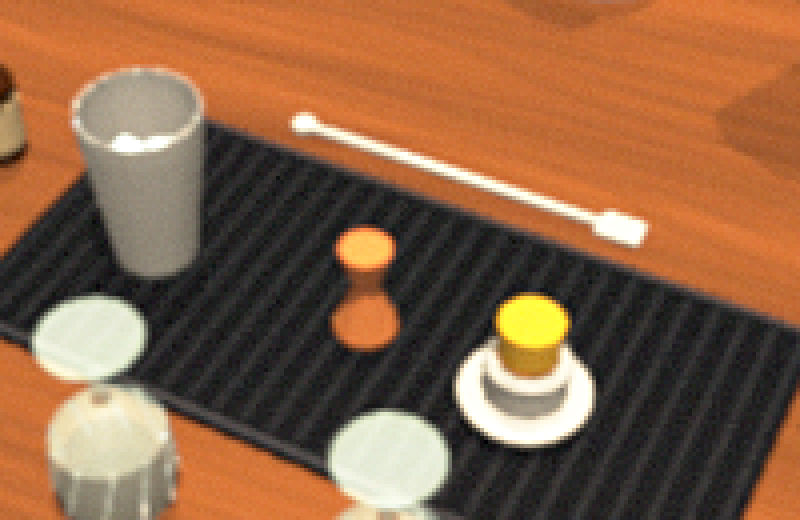

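```bash
python3 - <<'E'
from h import *
t=get_image("top");s=get_image("scene")
h=lambda x,y:(250+(x+.5)/4-.5,180+(y+.5)/4-.5)
g=lambda x,y:(230+(x+.5)/4-.5,130+(y+.5)/4-.5)
def show(n,a,b,z):
    print(n,"top",onz(t,*a,z).round(4),"scene",onz(s,*b,z).round(4),"tri",*tri(t,a,s,b))
show("cap",h(120,110),g(532,322),.089)
show("flange",h(131,128),g(525,393),.025)
show("tin",h(635,238),g(139,110),.138)
show("jig",h(326,183),g(365,250),.083)
# yellow in top
im=cv2.cvtColor(t["image"],cv2.COLOR_RGB2HSV);m=cv2.inRange(im,(20,120,120),(40,255,255));k,l,st,c=cv2.connectedComponentsWithStats(m)
for i in range(1,k):
    if st[i,4]>40 and abs(c[i][0]-280)<20:print(st[i],c[i],onz(t,*c[i],.089))
# rim extents across top-view ellipse
for nm,xs in(("tinL/R",[h(550,238),h(720,238)]),("flangeL/R",[h(57,128),h(204,128)])):
    z=.138 if nm[0]=="t" else .024
    print(nm,np.linalg.norm(onz(t,*xs[0],z)-onz(t,*xs[1],z)))
for nm,d,p,z in(("gA",t,(303,130),.142),("gB",t,(384,147),.142),("spoonends",t,(264,290),.004),("sp2",t,(374,315),.004),("jar",t,(186,216),.088),("mill",t,(247,117),.149),("bit",t,(481.2,277.2),.114)):
    print(nm,onz(d,*p,z).round(3))
for p in((237,161),(443,208),(426,310),(208,261)):print("mat",onz(t,*p,.008).round(4))
E
```

```text
cap top [0.5702 0.1295 0.089 ] scene [0.5718 0.1285 0.089 ] tri [0.5705699  0.12897959 0.08796269] 0.0014529379143231654
flange top [0.5718 0.13   0.025 ] scene [0.5744 0.1297 0.025 ] tri [0.57234786 0.12975293 0.0227817 ] 0.0011311284019956836
tin top [ 0.5376 -0.1576  0.138 ] scene [ 0.5388 -0.1576  0.138 ] tri [ 0.53782428 -0.15799174  0.13705041] 0.0005299796590566421
jig top [0.5487 0.0077 0.083 ] scene [0.5491 0.0076 0.083 ] tri [0.54877122 0.00762172 0.08264212] 0.00027000639709902254
[272 199  17  18 234] [280.03418803 207.43162393] [0.56960822 0.12847844 0.089     ]
tinL/R 0.08941562113489113
flangeL/R 0.08925501885650125
gA [0.741 0.103 0.142]
gB [ 0.73  -0.08   0.142]
spoonends [0.381 0.141 0.004]
sp2 [ 0.367 -0.125  0.004]
jar [0.516 0.335 0.088]
mill [0.748 0.23  0.149]
bit [ 0.486 -0.324  0.114]
mat [0.6846 0.2697 0.008 ]
mat [ 0.6478 -0.2579  0.008 ]
mat [ 0.3981 -0.2432  0.008 ]
mat [0.4268 0.287  0.008 ]
```

The two views agree to 1–2 mm and the triangulated heights match the given sizes: cap top 88 vs 89 mm, rim 137 vs 138 mm. Next I'll work out the tool moves.

```bash
cat >> h.py <<'E'
def delta(target,yaw=None):
    "slide mm in present tool axes; twist to vertical with tool y along yaw (rad)"
    o=get_obs();A=R.from_quat(o["tcp_rot"]);p=o["tcp_pos"]
    y0=A.as_matrix()[:,1]
    print("t",o["t"],"tcp",p.round(4),"F",o["contact_force"].round(2),"w",round(o["width"],4),"j",o["joints"].round(2))
    print("tool axes\n",A.as_matrix().round(4),"yaw y",np.arctan2(y0[1],y0[0]).round(4))
    if yaw is None: yaw=np.arctan2(y0[1],y0[0])
    x=np.array([0,0,-1.]);y=np.array([np.cos(yaw),np.sin(yaw),0]);T=np.c_[x,y,np.cross(x,y)]
    print("twist",(A.inv()*R.from_matrix(T)).as_rotvec().round(4))
    print("slide now",(A.inv().apply(np.array(target)-p)*1e3).round(2)," after twist",(T.T@(np.array(target)-p)*1e3).round(2))
E
python3 -c "
from h import *
delta([.571,.129,.25],1.5708);delta([.571,.129,.25])"
```

```text
t 0.35 tcp [0.161  0.4996 0.2376] F [-0.19  0.18  0.12] w 0.0921 j [ 1.11  0.34  1.52  0.    1.28 -0.15]
tool axes
 [[-2.000e-04  3.067e-01  9.518e-01]
 [-3.000e-04  9.518e-01 -3.067e-01]
 [-1.000e+00 -3.000e-04 -1.000e-04]] yaw y 1.259
twist [-3.118e-01 -1.000e-04  3.000e-04]
slide now [ -12.37 -226.98  503.94]  after twist [ -12.42 -370.61  410.03]
t 0.35 tcp [0.161  0.4996 0.2376] F [-0.19  0.18  0.12] w 0.0921 j [ 1.11  0.34  1.52  0.    1.28 -0.15]
tool axes
 [[-2.000e-04  3.067e-01  9.518e-01]
 [-3.000e-04  9.518e-01 -3.067e-01]
 [-1.000e+00 -3.000e-04 -1.000e-04]] yaw y 1.259
twist [-0.     -0.0001  0.0003]
slide now [ -12.37 -226.98  503.94]  after twist [ -12.42 -226.98  503.94]
```

```bash
python3 -m handwheel '{"slide":[[0,-22,48],[0,-22,48],[0,-22,48],[0,-22,48],[0,-22,48]],"twist":[[0,0,0],[0,0,0],[0,0,0],[0,0,0],[0,0,0]],"jaw":[91.8,91.8,91.8,91.8,91.8]}' 20
python3 -m handwheel '{"slide":[[0,-23,50],[0,-23,50],[0,-23,50],[0,-23,50],[0,0,0]],"twist":[[0,0,0],[0,0,0],[0,0,0],[0,0,0],[0,0,0]],"jaw":[91.8,91.8,91.8,91.8,91.8]}'
python3 -c "
from h import *
delta([.571,.129,.2])
d=get_image('wrist');cv2.imwrite('pics/w1.png',d['image'][:,:,::-1]);print(proj(d,[.571,.129,.089]))"
```

```text
t: 0.98
tcp_pos: [0.3568, 0.3201, 0.2379]
tcp_rot: [0.11, 0.698, -0.11, 0.699]
contact_force: [0.4, 0.8, -0.0]
width: 0.0922
t: 1.6
tcp_pos: [0.5201, 0.1697, 0.2372]
tcp_rot: [0.111, 0.698, -0.112, 0.698]
contact_force: [-0.5, -0.6, -0.3]
width: 0.0917
t 1.6 tcp [0.5201 0.1697 0.2372] F [-0.48 -0.57 -0.27] w 0.0917 j [ 0.18  0.38  1.46 -0.    1.29 -1.08]
tool axes
 [[ 3.000e-04  3.112e-01  9.503e-01]
 [-5.000e-04  9.503e-01 -3.112e-01]
 [-1.000e+00 -4.000e-04  4.000e-04]] yaw y 1.2544
twist [0.     0.0004 0.0004]
slide now [ 37.19 -22.85  61.07]  after twist [ 37.15 -22.87  61.09]
(np.float64(297.82315802692773), np.float64(249.156184329471))
```

View pics/w1.png

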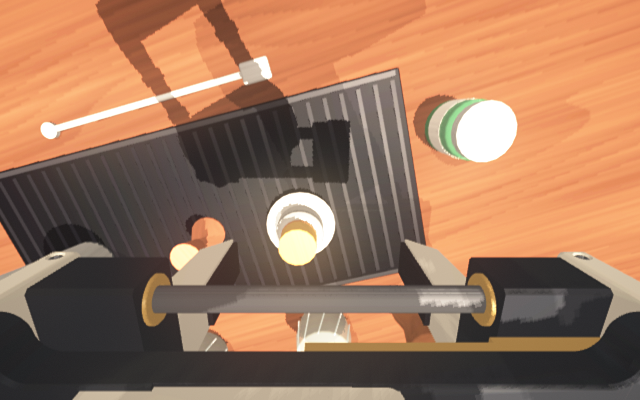

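The wrist view shows the cap top at about (297,245), against (298,249) predicted, and the flange around (301,221).

```bash
python3 - <<'E'
from h import *
d=get_image("wrist");im=cv2.cvtColor(d["image"],cv2.COLOR_RGB2HSV)
crop(d["image"],250,170,350,290,5,"pics/w1z.png")
m=cv2.inRange(im,(18,100,190),(35,255,255));k,l,st,c=cv2.connectedComponentsWithStats(m)
for i in range(1,k):
    if st[i,4]>100 and abs(c[i][0]-297)<30: print(st[i],c[i],onz(d,*c[i],.089))
E
```

```text
(no output)
```

View pics/w1z.png

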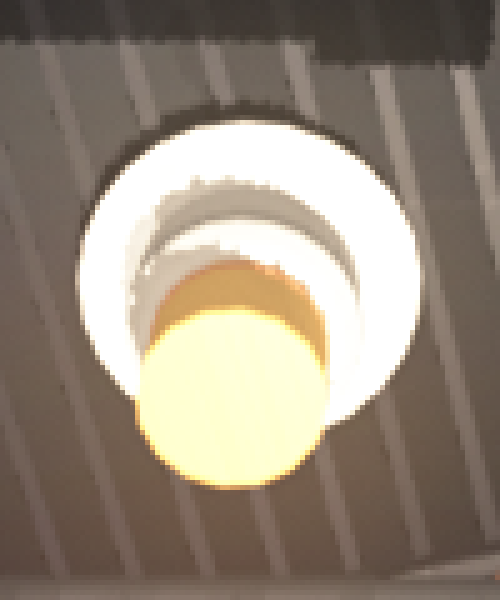

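```bash
python3 - <<'E'
from h import *
d=get_image("wrist")
print(onz(d,250+233.5/5-.5,170+397.5/5-.5,.089))
for p in((77,280),(422,280),(250,118)): print(onz(d,250+p[0]/5-.5,170+p[1]/5-.5,.0245))
delta([.571,.130,.1])
E
```

```text
[0.56783255 0.1302202  0.089     ]
[0.55285154 0.08901392 0.0245    ]
[0.57961316 0.17156475 0.0245    ]
[0.52637317 0.14415985 0.0245    ]
t 1.75 tcp [0.5172 0.1729 0.2375] F [-0.18 -0.29  1.05] w 0.0917 j [ 0.18  0.38  1.47  0.    1.3  -1.08]
tool axes
 [[-9.000e-04  3.067e-01  9.518e-01]
 [ 4.000e-04  9.518e-01 -3.067e-01]
 [-1.000e+00  1.000e-04 -1.000e-03]] yaw y 1.259
twist [ 0.     -0.001  -0.0001]
slide now [137.47 -24.35  64.52]  after twist [137.53 -24.34  64.39]
```

```bash
python3 -m handwheel '{"slide":[[20,-12,31.5],[40,-12.5,31.5],[40,0,0],[0,0,0]],"twist":[[0,0,0],[0,0,0],[0,0,0],[0,0,0]],"jaw":[91.8,91.8,91.8,91.8]}'
python3 -c "
from h import *
delta([.570,.130,.041])
d=get_image('wrist');cv2.imwrite('pics/w2.png',d['image'][:,:,::-1])
for z in(.089,.0245):print(proj(d,[.570,.130,z]))"
```

```text
t: 2.25
tcp_pos: [0.5676, 0.1308, 0.1351]
tcp_rot: [0.109, 0.701, -0.11, 0.696]
contact_force: [0.5, 0.2, -0.7]
width: 0.0918
t 2.25 tcp [0.5676 0.1308 0.1351] F [ 0.49  0.17 -0.67] w 0.0918 j [ 0.09  0.54  1.5   0.    1.11 -1.17]
tool axes
 [[-7.000e-03  3.054e-01  9.522e-01]
 [-3.000e-04  9.522e-01 -3.054e-01]
 [-1.000e+00 -2.500e-03 -6.600e-03]] yaw y 1.2604
twist [-0.     -0.0066  0.0025]
slide now [94.11  0.21  3.14]  after twist [ 9.413e+01 -3.000e-02  2.520e+00]
(np.float64(320.00562001662166), np.float64(236.95970075488228))
(np.float64(319.8359204130163), np.float64(208.23873950308626))
```

View pics/w2.png

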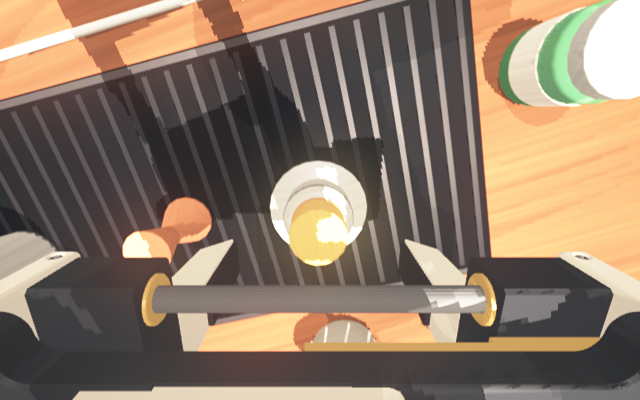

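The cap is at about (319,236) and the flange at (318,208), both within a pixel of prediction. Descending.

```bash
python3 -m handwheel '{"slide":[[40,0,2],[34,0,0],[14,0,0],[0,0,0]],"twist":[[0,0,0],[0,0,0],[0,0,0],[0,0,0]],"jaw":[91.8,91.8,91.8,91.8]}'
python3 -c "
from h import *
delta([.570,.130,.041])"
```

```text
t: 2.8
tcp_pos: [0.5725, 0.1298, 0.0508]
tcp_rot: [0.11, 0.698, -0.109, 0.699]
contact_force: [0.2, -0.5, 0.2]
width: 0.092
t 2.8 tcp [0.5725 0.1298 0.0508] F [ 0.21 -0.54  0.16] w 0.092 j [ 0.09  0.65  1.57  0.    0.92 -1.17]
tool axes
 [[ 9.000e-04  3.059e-01  9.521e-01]
 [ 2.000e-04  9.521e-01 -3.059e-01]
 [-1.000e+00  5.000e-04  8.000e-04]] yaw y 1.2599
twist [-0.      0.0008 -0.0005]
slide now [ 9.75 -0.63 -2.46]  after twist [ 9.75 -0.63 -2.45]
```

```bash
python3 -m handwheel '{"slide":[[9,0,-1],[0,0,0],[0,0,0]],"twist":[[0,0,0],[0,0,0],[0,0,0]],"jaw":[91.8,91.8,91.8]}'
python3 -c "
from h import *
delta([.570,.130,.041])
for n in('wrist','scene'):
  d=get_image(n);cv2.imwrite('pics/%s3.png'%n,d['image'][:,:,::-1])
crop(d['image'],300,130,440,260,5,'pics/s3z.png')"
```

```text
t: 3.18
tcp_pos: [0.5716, 0.1296, 0.0413]
tcp_rot: [0.11, 0.698, -0.11, 0.699]
contact_force: [-0.1, 0.7, 0.0]
width: 0.0918
t 3.175 tcp [0.5716 0.1296 0.0413] F [-0.15  0.75  0.02] w 0.0918 j [ 0.09  0.67  1.58  0.    0.9  -1.17]
tool axes
 [[ 9.000e-04  3.068e-01  9.518e-01]
 [ 2.000e-04  9.518e-01 -3.068e-01]
 [-1.000e+00  4.000e-04  8.000e-04]] yaw y 1.259
twist [-0.      0.0008 -0.0004]
slide now [ 0.29 -0.07 -1.64]  after twist [ 0.3  -0.07 -1.64]
```

View pics/s3z.png

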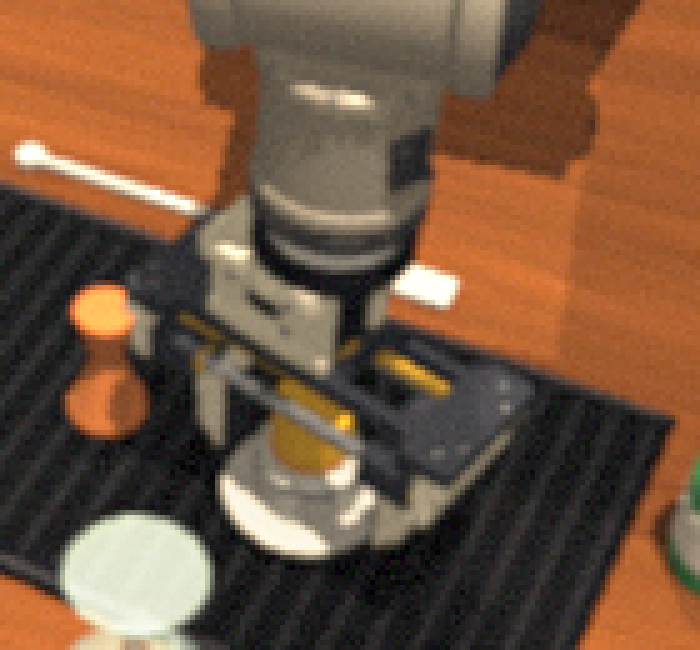

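View pics/wrist3.png

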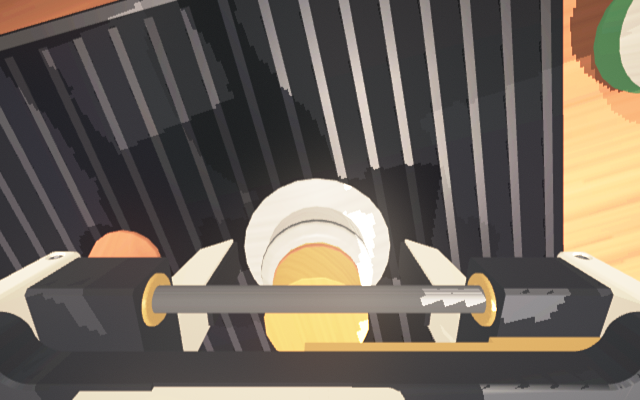

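The strainer is between the open fingers, centred at column 317, and the body is clear of the cap. Closing.

```bash
python3 -m handwheel '{"slide":[[0,0,0],[0,0,0],[0,0,0],[0,0,0],[0,0,0]],"twist":[[0,0,0],[0,0,0],[0,0,0],[0,0,0],[0,0,0]],"jaw":[75,62,54,50,48]}' 25
python3 -m handwheel '{"slide":[[0,0,0],[0,0,0],[-10,0,0],[-10,0,0],[0,0,0]],"twist":[[0,0,0],[0,0,0],[0,0,0],[0,0,0],[0,0,0]],"jaw":[45,45,45,45,45]}' 25
python3 -c "
from h import *
delta([.570,.130,.24])
for n in('wrist','scene'):
  d=get_image(n);cv2.imwrite('pics/%s4.png'%n,d['image'][:,:,::-1])
crop(d['image'],300,130,440,260,5,'pics/s4z.png')"
```

```text
t: 3.9
tcp_pos: [0.5712, 0.1295, 0.0407]
tcp_rot: [0.11, 0.699, -0.11, 0.698]
contact_force: [-0.6, 0.2, 0.4]
width: 0.0556
t: 4.53
tcp_pos: [0.572, 0.1297, 0.0621]
tcp_rot: [0.11, 0.698, -0.11, 0.699]
contact_force: [0.5, -0.2, -1.6]
width: 0.056
t 4.525 tcp [0.572  0.1297 0.0621] F [ 0.48 -0.16 -1.61] w 0.056 j [ 0.09  0.64  1.56  0.    0.94 -1.17]
tool axes
 [[ 2.500e-03  3.067e-01  9.518e-01]
 [ 4.000e-04  9.518e-01 -3.067e-01]
 [-1.000e+00  1.100e-03  2.300e-03]] yaw y 1.259
twist [-0.      0.0023 -0.0011]
slide now [-1.7795e+02 -1.1000e-01 -1.6400e+00]  after twist [-177.95   -0.32   -2.04]
```

View pics/s4z.png

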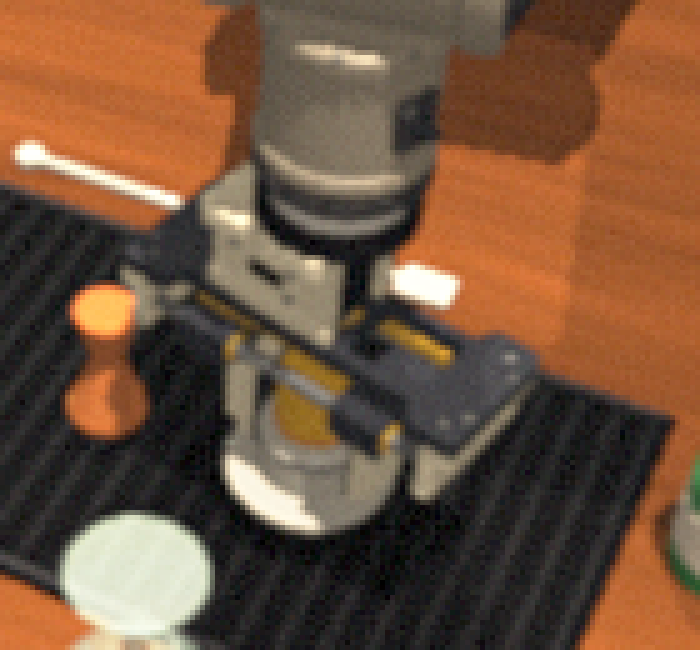

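View pics/wrist4.png

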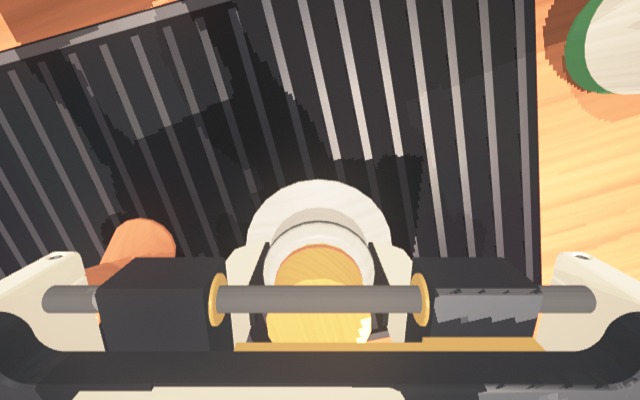

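Gripped: width is 56.0 mm and the load about 1.6 N, with the strainer level and the cap on. Lifting.

```bash
python3 -m handwheel '{"slide":[[-20,0,0],[-35,0,0],[-40,0,0],[-40,0,0],[-30,0,0]],"twist":[[0,0,0],[0,0,0],[0,0,0],[0,0,0],[0,0,0]],"jaw":[45,45,45,45,45]}'
python3 -m handwheel '{"slide":[[-10,0,0],[0,0,0],[0,0,0]],"twist":[[0,0,0],[0,0,0],[0,0,0]],"jaw":[45,45,45]}'
python3 - <<'E'
from h import *
delta([.538,-.158,.24])
d=get_image("wrist");cv2.imwrite("pics/w5.png",d["image"][:,:,::-1]);o=get_obs()
crop(d["image"],220,160,420,300,4,"pics/w5z.png")
A=R.from_quat(o["tcp_rot"])
import pickle;pickle.dump((d,o),open("w5.pkl","wb"))
print(proj(d,o["tcp_pos"]+A.apply([.015,0,-.043])),proj(d,o["tcp_pos"]+A.apply([.015,-.043,0])),proj(d,o["tcp_pos"]+A.apply([.015,.043,0])))
E
```

```text
t: 5.25
tcp_pos: [0.5713, 0.1295, 0.2273]
tcp_rot: [0.11, 0.698, -0.11, 0.699]
contact_force: [0.8, -0.1, -2.4]
width: 0.0557
t: 5.62
tcp_pos: [0.5705, 0.1294, 0.2339]
tcp_rot: [0.11, 0.7, -0.11, 0.697]
contact_force: [-0.3, -0.5, -2.6]
width: 0.0557
t 5.625 tcp [0.5705 0.1294 0.2339] F [-0.34 -0.53 -2.61] w 0.0557 j [ 0.09  0.46  1.36  0.    1.33 -1.17]
tool axes
 [[-3.100e-03  3.068e-01  9.518e-01]
 [-2.000e-04  9.518e-01 -3.068e-01]
 [-1.000e+00 -1.200e-03 -2.800e-03]] yaw y 1.259
twist [-0.     -0.0028  0.0012]
slide now [  -5.92 -283.56   57.19]  after twist [  -6.09 -283.55   57.21]
(np.float64(320.22802882255286), np.float64(181.94609925545493)) (np.float64(246.36082135567807), np.float64(253.99842249513188)) (np.float64(393.9065307404382), np.float64(253.9437131595846))
```

View pics/w5z.png

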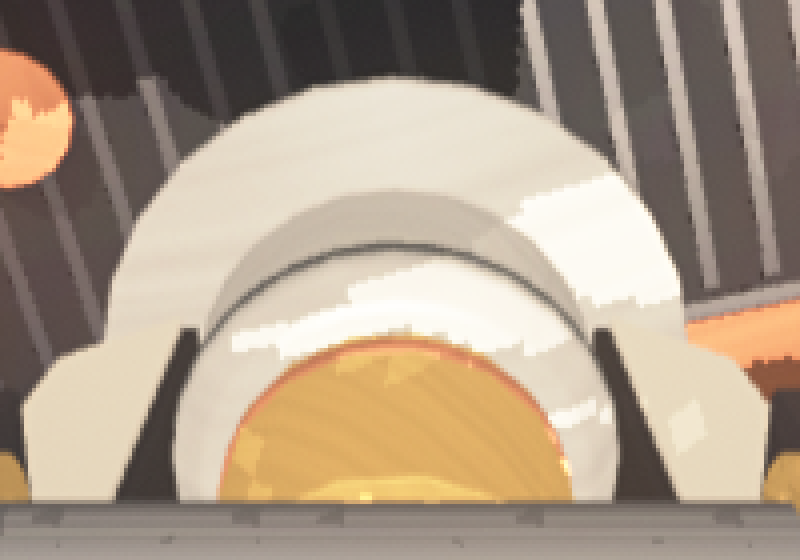

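```bash
python3 -m handwheel '{"slide":[[-2,-25,13],[-2,-48,25],[-2,-48,25],[0,-48,25],[0,-48,25]],"twist":[[0,0,0],[0,0,0],[0,0,0],[0,0,0],[0,0,0]],"jaw":[45,45,45,45,45]}'
python3 -m handwheel '{"slide":[[0,-45,23],[0,-22,11],[0,0,0],[0,0,0]],"twist":[[0,0,0],[0,0,0],[0,0,0],[0,0,0]],"jaw":[45,45,45,45]}'
python3 - <<'E'
from h import *
delta([.538,-.158,.24])
d=get_image("wrist");cv2.imwrite("pics/w6.png",d["image"][:,:,::-1]);o=get_obs()
import pickle;pickle.dump((d,o),open("w6.pkl","wb"))
print(proj(d,[.538,-.158,.138]))
E
```

```text
t: 6.3
tcp_pos: [0.612, -0.1133, 0.2404]
tcp_rot: [0.11, 0.699, -0.11, 0.698]
contact_force: [1.2, -0.3, -2.4]
width: 0.0557
t: 6.8
tcp_pos: [0.6239, -0.1845, 0.2412]
tcp_rot: [0.11, 0.699, -0.109, 0.698]
contact_force: [-0.3, 0.3, -1.9]
width: 0.0553
t 6.8 tcp [ 0.6239 -0.1845  0.2412] F [-0.25  0.33 -1.88] w 0.0553 j [-0.41  0.58  1.13  0.    1.43 -1.67]
tool axes
 [[-9.000e-04  3.059e-01  9.521e-01]
 [ 1.300e-03  9.521e-01 -3.059e-01]
 [-1.000e+00  9.000e-04 -1.300e-03]] yaw y 1.2599
twist [ 0.     -0.0013 -0.0009]
slide now [  1.31  -1.07 -89.89]  after twist [  1.2   -1.07 -89.89]
(np.float64(318.14248363476725), np.float64(96.50820523156221))
```

View pics/w6.png

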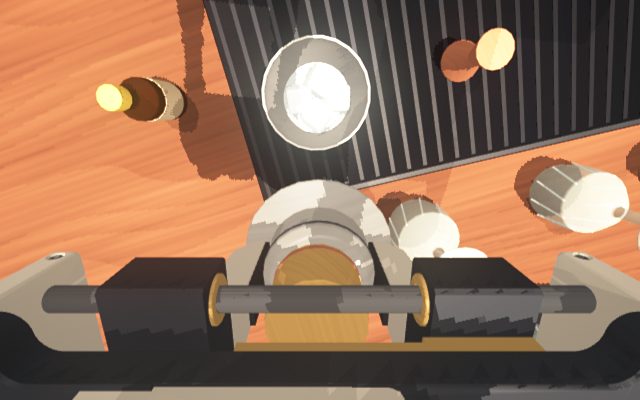

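The rim circle sits at about columns 262–370, rows 35–150, close to the predicted centre (318,96.5). Now I'll fit both the rim and the flange rays on their planes with the same camera.

```bash
python3 - <<'E'
from h import *
import pickle
d,o=pickle.load(open("w6.pkl","rb"))
im=d["image"]
crop(im,250,20,390,160,5,"pics/w6z.png")
# tin rim: radial bright peak around (316,92)
P=[]
g=cv2.cvtColor(im,cv2.COLOR_RGB2GRAY).astype(float)
for a in np.linspace(0,2*np.pi,72,endpoint=False):
    best=None;rs=np.arange(48,64,.25)
    v=np.array([cv2.getRectSubPix(g.astype(np.float32),(1,1),(316+r*np.cos(a),92.5+r*np.sin(a)))[0,0] for r in rs])
    r=rs[v.argmax()];P.append(onz(d,316+r*np.cos(a),92.5+r*np.sin(a),.138)[:2])
P=np.array(P,np.float64)
def cf(P):
    for _ in range(4):
        s=np.linalg.lstsq(np.c_[2*P,np.ones(len(P))],(P**2).sum(1),rcond=None)[0];r=np.sqrt(s[2]+s[0]**2+s[1]**2)
        e=abs(np.linalg.norm(P-s[:2],axis=1)-r);P=P[e<max(.0012,1.5*np.median(e))]
    return s[:2],r,len(P),e.max()
print("tin",cf(P))
E
```

```text
tin (array([ 0.5366788 , -0.15959634]), np.float64(0.04078531650846878), 72, np.float64(0.0008137930615036912))
```

View pics/w6z.png

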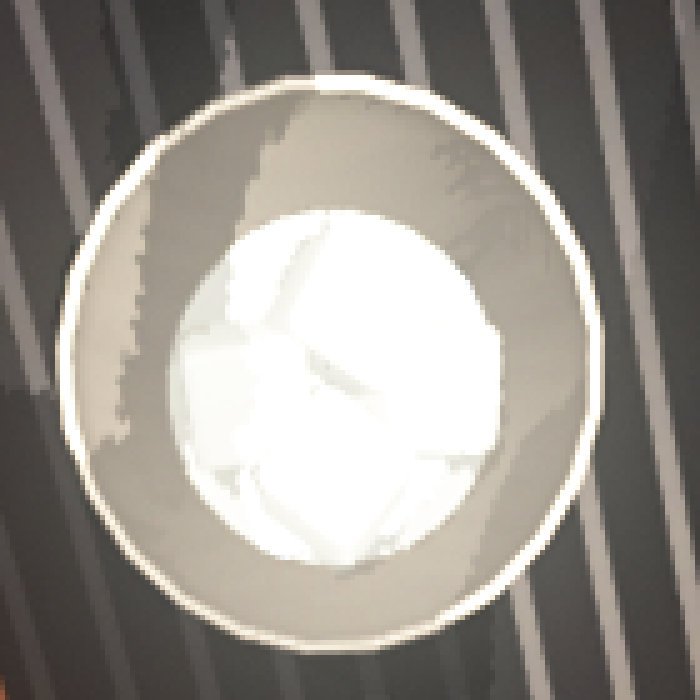

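```bash
python3 - <<'E'
from h import *
import pickle
from scipy.optimize import least_squares
for f in("w5.pkl","w6.pkl"):
    d,o=pickle.load(open(f,"rb"));g=cv2.GaussianBlur(cv2.cvtColor(d["image"],cv2.COLOR_RGB2GRAY),(0,0),.7).astype(np.float32)
    A=R.from_quat(o["tcp_rot"]);z=o["tcp_pos"][2]-.0155;P=[];px=[]
    for a in np.radians(np.arange(190,351,5)):
        rs=np.arange(62,84,.25);c=(319,252)
        v=np.array([cv2.getRectSubPix(g,(1,1),(c[0]+r*np.cos(a),c[1]+r*np.sin(a)))[0,0] for r in rs])
        k=np.diff(v).argmin() if f=="w5.pkl" else np.abs(np.diff(v)).argmax()
        r=rs[k]+.125;u=(c[0]+r*np.cos(a),c[1]+r*np.sin(a));px.append(u);P.append(A.inv().apply(onz(d,*u,z)-o["tcp_pos"])[1:])
    P=np.array(P)
    for rr in (None,.043):
        fn=(lambda p:np.linalg.norm(P-p[:2],axis=1)-(p[2] if rr is None else rr))
        s=least_squares(fn,[0,0,.043],loss="soft_l1",f_scale=.0003);print(f,rr,s.x.round(4),"med resid",np.median(abs(fn(s.x))).round(5))
E
```

```text
w5.pkl None [-0.001  -0.0021  0.0423] med resid 0.00012
w5.pkl 0.043 [-0.0009 -0.0012  0.043 ] med resid 0.00023
w6.pkl None [-0.0012 -0.002   0.0423] med resid 0.00018
w6.pkl 0.043 [-0.0011 -0.0011  0.043 ] med resid 0.00028
```

```bash
python3 -m handwheel '{"slide":[[0,0,-25],[0,0,-40],[0,-1,-23],[20,0,0],[20,0,0]],"twist":[[0,0,0],[0,0,0],[0,0,0],[0,0,0],[0,0,0]],"jaw":[45,45,45,45,45]}'
python3 -m handwheel '{"slide":[[6,0,0],[0,0,0],[0,0,0]],"twist":[[0,0,0],[0,0,0],[0,0,0]],"jaw":[45,45,45]}'
python3 - <<'E'
from h import *
delta([.5388,-.1588,.157])
for n in('wrist','scene','top'):
  d=get_image(n);cv2.imwrite('pics/%s7.png'%n,d['image'][:,:,::-1])
  if n=='scene':crop(d['image'],200,90,340,220,5,'pics/s7z.png')
  if n=='top':crop(d['image'],350,170,490,300,5,'pics/t7z.png')
delta([.5388,-.1588,.157])
E
```

```text
t: 7.48
tcp_pos: [0.54, -0.1582, 0.2022]
tcp_rot: [0.109, 0.698, -0.109, 0.699]
contact_force: [0.0, -0.1, -1.4]
width: 0.0558
t: 7.85
tcp_pos: [0.5405, -0.1597, 0.1966]
tcp_rot: [0.11, 0.698, -0.11, 0.699]
contact_force: [-0.0, 0.3, -2.2]
width: 0.0556
t 7.85 tcp [ 0.5405 -0.1597  0.1966] F [-0.02  0.32 -2.24] w 0.0556 j [-0.42  0.45  1.48  0.    1.21 -1.68]
tool axes
 [[ 1.400e-03  3.063e-01  9.519e-01]
 [-5.000e-04  9.519e-01 -3.063e-01]
 [-1.000e+00 -0.000e+00  1.500e-03]] yaw y 1.2595
twist [0.     0.0015 0.    ]
slide now [39.57  0.33 -1.93]  after twist [39.57  0.33 -1.87]
t 8.0 tcp [ 0.5403 -0.1599  0.1963] F [ 0.22 -0.28 -2.15] w 0.0557 j [-0.42  0.45  1.48  0.    1.21 -1.68]
tool axes
 [[ 1.100e-03  3.068e-01  9.518e-01]
 [-3.000e-04  9.518e-01 -3.068e-01]
 [-1.000e+00  0.000e+00  1.100e-03]] yaw y 1.259
twist [-0.      0.0011 -0.    ]
slide now [39.31  0.6  -1.78]  after twist [39.31  0.6  -1.74]
```

View pics/s7z.png

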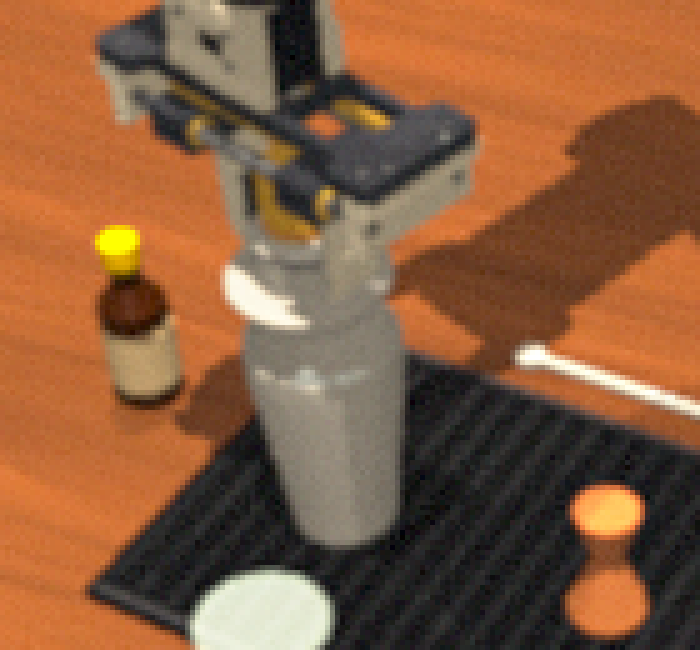

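View pics/wrist7.png

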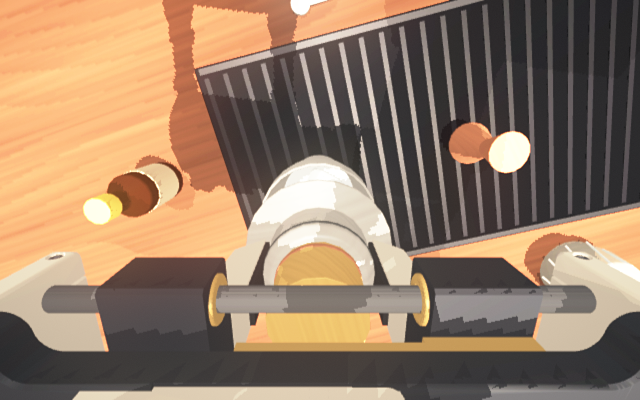

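The strainer hangs over the mouth, level and with the cap on. Trim about 2 mm sideways and go down.

```bash
python3 -m handwheel '{"slide":[[8,0.5,-1.7],[8,0,0],[5,0,0],[0,0,0]],"twist":[[0,0,0],[0,0,0],[0,0,0],[0,0,0]],"jaw":[45,45,45,45]}'
python3 -c "
from h import *
delta([.5388,-.1588,.157])"
```

```text
t: 8.5
tcp_pos: [0.5382, -0.1587, 0.174]
tcp_rot: [0.11, 0.699, -0.11, 0.698]
contact_force: [0.3, -0.6, -2.4]
width: 0.0557
t 8.5 tcp [ 0.5382 -0.1587  0.174 ] F [ 0.35 -0.63 -2.41] w 0.0557 j [-0.42  0.46  1.52  0.    1.16 -1.68]
tool axes
 [[-1.100e-03  3.068e-01  9.518e-01]
 [ 6.000e-04  9.518e-01 -3.068e-01]
 [-1.000e+00  2.000e-04 -1.300e-03]] yaw y 1.259
twist [ 0.     -0.0013 -0.0002]
slide now [17.01  0.1   0.57]  after twist [17.01  0.11  0.55]
```

```bash
python3 -m handwheel '{"slide":[[3,0,0],[3,0,0],[3,0,0],[0,0,0]],"twist":[[0,0,0],[0,0,0],[0,0,0],[0,0,0]],"jaw":[45,45,45,45]}'
python3 -m handwheel '{"slide":[[2,0,0],[2,0,0],[0,0,0]],"twist":[[0,0,0],[0,0,0],[0,0,0]],"jaw":[45,45,45]}'
python3 -c "
from h import *
delta([.5388,-.1588,.157])"
```

```text
t: 9.0
tcp_pos: [0.5384, -0.1588, 0.1654]
tcp_rot: [0.11, 0.699, -0.11, 0.698]
contact_force: [-0.3, 0.8, -2.6]
width: 0.0558
t: 9.38
tcp_pos: [0.5384, -0.1588, 0.1615]
tcp_rot: [0.11, 0.699, -0.11, 0.698]
contact_force: [0.3, -0.6, -2.0]
width: 0.0555
t 9.375 tcp [ 0.5384 -0.1588  0.1615] F [ 0.28 -0.56 -2.03] w 0.0555 j [-0.42  0.48  1.53  0.    1.13 -1.68]
tool axes
 [[-3.000e-04  3.067e-01  9.518e-01]
 [ 2.000e-04  9.518e-01 -3.067e-01]
 [-1.000e+00  1.000e-04 -4.000e-04]] yaw y 1.259
twist [ 0.     -0.0004 -0.0001]
slide now [4.51 0.09 0.38]  after twist [4.51 0.1  0.38]
```

The plug is entering with no lateral load. The rest goes in 1 mm steps.

```bash
python3 -m handwheel '{"slide":[[1,0,0],[1,0,0],[1,0,0],[0,0,0]],"twist":[[0,0,0],[0,0,0],[0,0,0],[0,0,0]],"jaw":[45,45,45,45]}'
python3 -m handwheel '{"slide":[[1,0,0],[0,0,0],[0,0,0]],"twist":[[0,0,0],[0,0,0],[0,0,0]],"jaw":[45,45,45]}'
```

```text
t: 9.88
tcp_pos: [0.5384, -0.1588, 0.1586]
tcp_rot: [0.11, 0.699, -0.11, 0.698]
contact_force: [-0.1, 0.2, -1.6]
width: 0.0557
t: 10.25
tcp_pos: [0.5385, -0.1588, 0.1577]
tcp_rot: [0.11, 0.699, -0.11, 0.699]
contact_force: [0.4, -0.2, -2.6]
width: 0.0557
```

```bash
python3 -m handwheel '{"slide":[[1,0,0],[0,0,0],[0,0,0]],"twist":[[0,0,0],[0,0,0],[0,0,0]],"jaw":[45,45,45]}'
python3 -m handwheel '{"slide":[[0.7,0,0],[0,0,0],[0,0,0]],"twist":[[0,0,0],[0,0,0],[0,0,0]],"jaw":[45,45,45]}'
```

```text
t: 10.62
tcp_pos: [0.5385, -0.1589, 0.1567]
tcp_rot: [0.11, 0.698, -0.11, 0.699]
contact_force: [0.4, -0.1, -1.6]
width: 0.055
t: 11.0
tcp_pos: [0.5387, -0.1589, 0.1567]
tcp_rot: [0.11, 0.698, -0.11, 0.699]
contact_force: [-1.3, 1.0, 4.5]
width: 0.0557
```

Contact is up to about 6 N at TCP z 0.1567, which is the height expected for fully home. I'll check before letting go.

```bash
python3 -m handwheel '{"slide":[[0,0,0],[0,0,0],[0,0,0],[0,0,0],[0,0,0]],"twist":[[0,0,0],[0,0,0],[0,0,0],[0,0,0],[0,0,0]],"jaw":[58,62,68,78,90]}'
python3 -m handwheel '{"slide":[[0,0,0],[0,0,0],[0,0,0]],"twist":[[0,0,0],[0,0,0],[0,0,0]],"jaw":[91,91,91]}'
python3 - <<'E'
from h import *
for n in('wrist','scene','top'):
  d=get_image(n);cv2.imwrite('pics/%s8.png'%n,d['image'][:,:,::-1])
  if n=='scene':crop(d['image'],200,90,340,220,5,'pics/s8z.png')
  if n=='wrist':crop(d['image'],220,150,420,300,4,'pics/w8z.png')
E
```

```text
t: 11.62
tcp_pos: [0.5385, -0.1588, 0.1559]
tcp_rot: [0.11, 0.699, -0.11, 0.699]
contact_force: [-0.2, -0.3, -0.4]
width: 0.0835
t: 12.0
tcp_pos: [0.5385, -0.1589, 0.156]
tcp_rot: [0.11, 0.699, -0.11, 0.699]
contact_force: [0.1, -0.5, 0.1]
width: 0.0909
```

View pics/s8z.png

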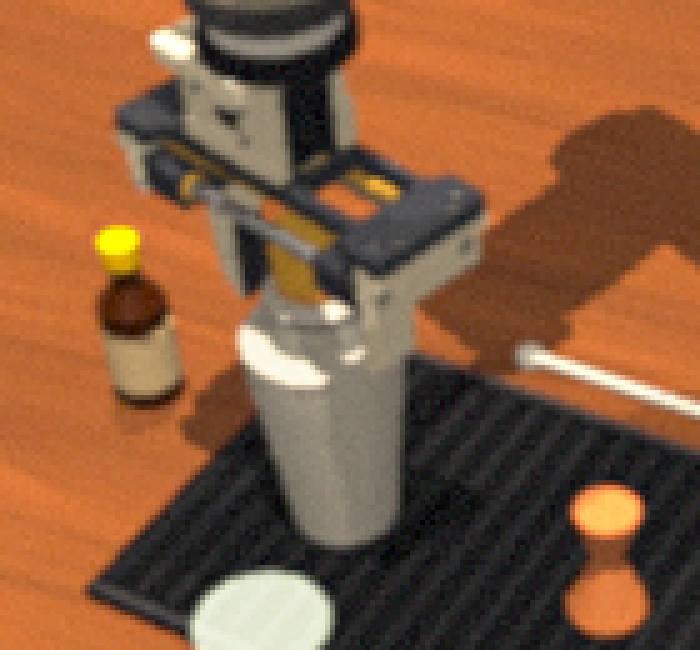

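View pics/w8z.png

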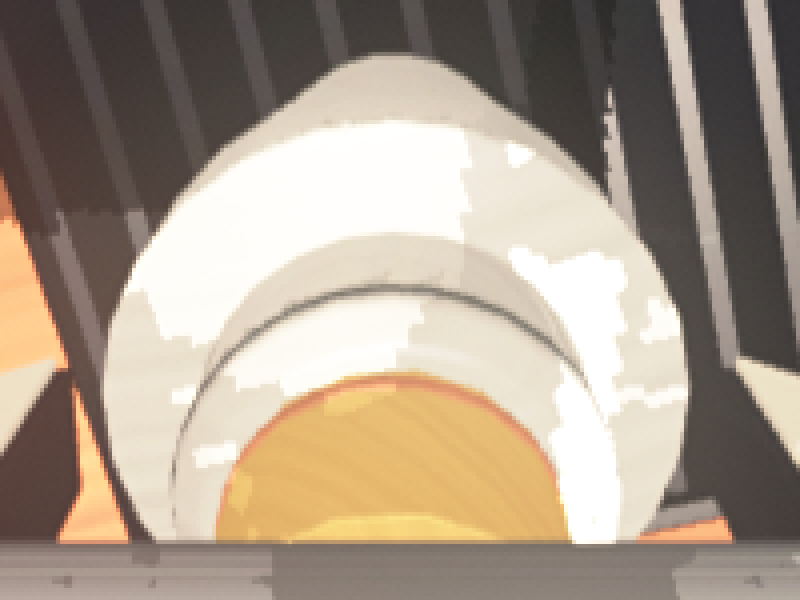

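The flange lies flat on the rim all round, the cap is seated, and the fingers are clear. Rising 34 mm to the cap and closing gently.

```bash
python3 -m handwheel '{"slide":[[-17,0,-1.5],[-17,0,0],[0,0,0],[0,0,0]],"twist":[[0,0,0],[0,0,0],[0,0,0],[0,0,0]],"jaw":[91,91,91,91]}' 10
python3 -m handwheel '{"slide":[[0,0,0],[0,0,0],[0,0,0],[0,0,0],[0,0,0]],"twist":[[0,0,0],[0,0,0],[0,0,0],[0,0,0],[0,0,0]],"jaw":[80,70,60,52,46]}' 10
python3 -m handwheel '{"slide":[[0,0,0],[0,0,0],[0,0,0],[0,0,0],[0,0,0]],"twist":[[0,0,0],[0,0,0],[0,0,0],[0,0,0],[0,0,0]],"jaw":[44,42,40,37,35]}' 10
python3 - <<'E'
from h import *
print(get_obs()["width"])
for n in('wrist','scene','top'):
  d=get_image(n);cv2.imwrite('pics/%s9.png'%n,d['image'][:,:,::-1])
  if n=='scene':crop(d['image'],200,90,340,220,5,'pics/s9z.png')
E
```

```text
t: 12.65
tcp_pos: [0.5368, -0.1582, 0.1893]
tcp_rot: [0.11, 0.699, -0.11, 0.698]
contact_force: [-0.4, 1.2, 0.4]
width: 0.0909
t: 13.28
tcp_pos: [0.5371, -0.1584, 0.19]
tcp_rot: [0.11, 0.699, -0.11, 0.699]
contact_force: [0.3, 0.0, -0.2]
width: 0.0478
t: 13.9
tcp_pos: [0.5371, -0.1584, 0.19]
tcp_rot: [0.11, 0.699, -0.11, 0.699]
contact_force: [0.8, 0.5, 1.1]
width: 0.0414
0.04140442855992881
```

View pics/s9z.png

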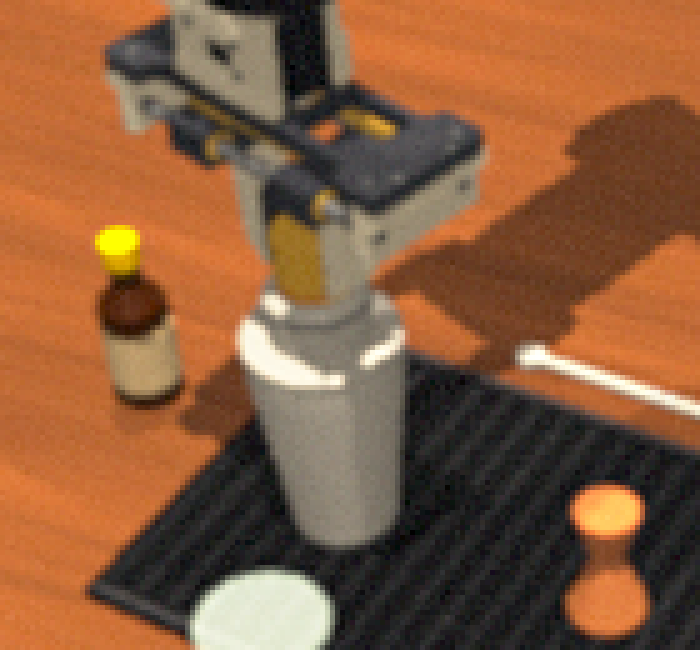

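View pics/wrist9.png

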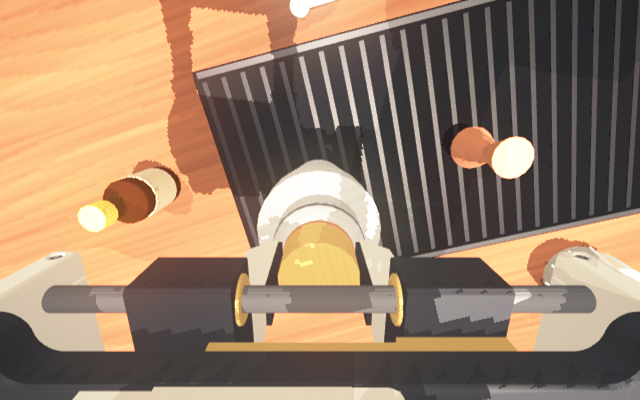

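The jaws hold the cap at 41.4 mm and the strainer has not moved. Lifting straight up, slowly over the first 25 mm.

```bash
python3 -m handwheel '{"slide":[[-3,0,0],[-5,0,0],[-6,0,0],[-6,0,0],[-6,0,0]],"twist":[[0,0,0],[0,0,0],[0,0,0],[0,0,0],[0,0,0]],"jaw":[35,35,35,35,35]}' 15
python3 -m handwheel '{"slide":[[-15,0,0],[-20,0,0],[-20,0,0],[-15,0,0],[-4,0,0]],"twist":[[0,0,0],[0,0,0],[0,0,0],[0,0,0],[0,0,0]],"jaw":[35,35,35,35,35]}'
python3 -m handwheel '{"slide":[[0,0,0],[0,0,0],[0,0,0],[0,0,0]],"twist":[[0,0,0],[0,0,0],[0,0,0],[0,0,0]],"jaw":[35,35,35,35]}'
python3 - <<'E'
from h import *
for n in('wrist','scene','top'):
  d=get_image(n);cv2.imwrite('pics/%s10.png'%n,d['image'][:,:,::-1])
  if n=='scene':crop(d['image'],200,60,340,220,4,'pics/s10z.png')
E
```

```text
t: 14.68
tcp_pos: [0.5371, -0.1584, 0.2165]
tcp_rot: [0.11, 0.698, -0.11, 0.699]
contact_force: [-0.1, 0.1, -1.4]
width: 0.0414
t: 15.3
tcp_pos: [0.5374, -0.1585, 0.2914]
tcp_rot: [0.11, 0.698, -0.11, 0.699]
contact_force: [-0.3, 0.3, -0.4]
width: 0.041
t: 15.8
tcp_pos: [0.537, -0.1583, 0.2896]
tcp_rot: [0.11, 0.699, -0.11, 0.698]
contact_force: [-0.4, 0.3, -1.0]
width: 0.0408
```

View pics/s10z.png

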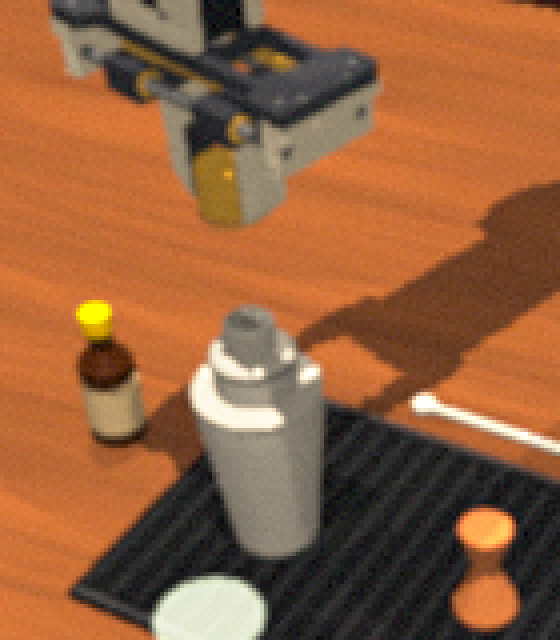

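View pics/wrist10.png

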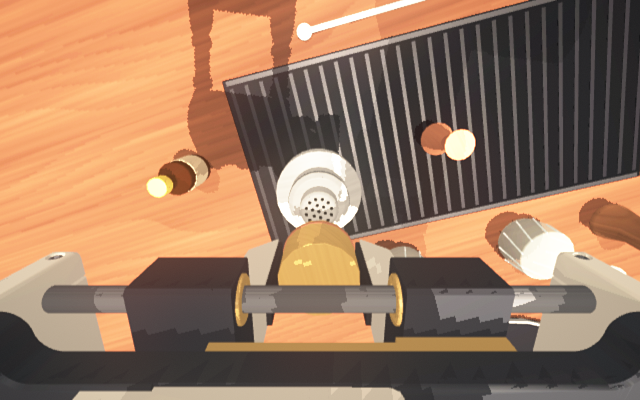

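View pics/top10.png

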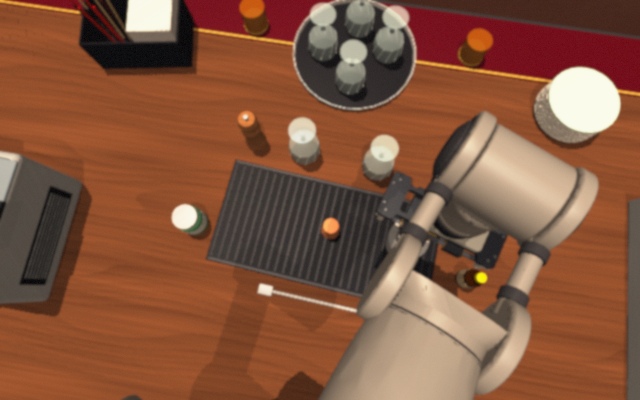

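The cap is held level about 100 mm up. The strainer, with its perforated neck visible, is still seated level, and everything in view is where it started. Handing in.

```bash
python3 -c "
from bench import hand_in,get_obs
print(hand_in());o=get_obs();print(o['t'],o['tcp_pos'],o['width'])"
```

```text
the job is handed in; nothing more can be done
None
the job is handed in; nothing more can be done
```

I set the strainer top home in the tin with the cap still on it, let go, then lifted the cap straight off. I handed the job in at about 16 s, with the cap held level roughly 100 mm above its seat; no verdict came back.

- **Seating:** The strainer met the rim at TCP z 0.1567, where 0.157 was expected, at about 5–6 N. Pictures after release showed the flange flat on the rim and the cap on. I judged this by eye and from the contact height; I did not measure seated height or tilt separately.
- **Lift:** The last pictures show the strainer seated and level with its neck bare, and the cap level in the jaws at 41 mm width. The tin stands upright with no visible shift. The bystanders in view had not moved; the arm hid part of the top view.
- **Disagreement:** The camera views differed by up to about 2 mm for the tin and 5 mm for the strainer. I used values in between, weighted to the wrist camera, and the plug went in with sideways force readings below about 1 N.

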